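# Wedge the circuit-board carrier into its tapered dovetail way

## Robot

A 6-joint arm with a two-finger parallel gripper is mounted at the origin on the work surface. World frame = base frame: x ahead of the robot, y to its left, z up, the work surface at z = 0. Lengths are in m, angles in degrees, forces in N, time in s.
With the tool pointing down it reaches from about 0.375 to 0.9 m from the base axis. Payload 3.1 kg.
Tool frame: the origin (TCP) lies at the very end of the fingers, on their centre line; the grasp point (between the pads) lies 19 mm behind it (bot.grip_depth is the distance from the TCP to the grasp point, in m); z points along the fingers, y is the line along which they close (so a half turn about z gives the same grasp; the last joint's range is limited). The gripper opens to 85 mm and grips with 20 to 120 N. Pads are 22 mm wide; open, the fingers measure 114 mm over their backs; the gripper's body (76 mm by 85 mm) begins 54 mm behind the grasp point. The pads swing forward as they close: fully open they stand 13 mm farther back than shut.
Start: joints at [-10.227, 30.224, 82.088, -0, 67.689, -10.227], TCP at [0.625, 0, 0.2] pointing down, gripper open.
Joint ranges: [-176.69, 176.69], [-43.24, 126.21], [12.49, 139.97], [-82, 262], [0, 151.66], [-163.58, 163.58]. Speed limits (degrees/s): [159.86, 159.86, 180, 180, 180, 180].

## Interface

Orientations are given as a 3x3 rotation matrix whose columns are the frame's x, y, z axes.
In Python, from workcell import bot, grab_frame, regions_of, tip_of gives the robot as it stands.
- The arm moves only by the tool jog_arm, never from a script. Its argument "commands" is a list that holds one entry, the list of rows, each a list of 5 numbers: the finger opening in mm, from 0 to 85.4, then the shift along the tool's x, y, z in a scale on which 1.0 is 80 cm, then the turn about the tool's z in normalised numbers (1 is pi/2 rad). In form: [[[fingers, dx, dy, dz, twist], ...]]. A call has 1 to 12 rows; each row is the pose to reach, as a shift and turn from the pose commanded when the call began, along the tool's axes at that moment; what a row does not reach only later rows make up. A row lasts 1/12 s, in which the tool goes at most 41.7 mm and 7.16 degrees, less where a joint would pass 70% of its speed; a pose out of reach is approached as far as the arm can. Shift and turn numbers lie between -1 and 1, and a call with a number outside is refused. A call with a gripper value outside its range is refused whole. The fingers move at their own pace and stop on an object; the grip force is fixed at half the most. Time passes only in rows, so rows that repeat a pose let the fingers close. It gives the time, the measured TCP pose, the force, the opening and the grip force at its end, in the units of the state.
- bot.read_state(): the state, without advancing time (a new reading comes with each control period).
- grab_frame(name): name is "scene" or "side" or "wrist"; returns a dict with "image" (384x512x3 uint8, red, green, blue), "range_z" (384x512 float32, m along the optical axis (not along the pixel's ray), 0 where there is no reading), "intrinsics" (3x3 intrinsics, pixels), "xyz" and "rotation" of the camera in the world; the wrist camera has in their place "mount" (4x4, takes a point from camera to tool coordinates, whose origin is the TCP and whose axes are the flange's). Camera axes: x right, y down, z forward; pixel columns grow to the right and rows downward; lengths in m; the calibration is good to about 2 mm. A picture is of the moment at which its call begins: read the wrist's pose just before it.
- bot.hand_in(): hands the job in; it is judged then, once.
Trained networks look in the newest picture that a camera, given by its name, has taken for a name from the list of things; names that differ only in an ending like _2 or _b are one class to them, and where a whole thing is asked for, a point or a joint stands for the part that bears it (a point fixed in the world has none). Each returns a list of dicts, best first, with "score" (0 to 1); they miss things now and then, are a little off and sometimes report something else, mostly with a low value. They report only what shows in the picture. A call takes as long as a camera call. They do not tell look-alikes from the thing itself.
- regions_of(camera, thing): "mask" (384x512 bool, what is visible of it) and "pixel" ([column, row] in pixels, amid what is visible of it).
- tip_of(camera, thing): "pixel" ([column, row] in pixels: a listed point, or the origin of a listed thing).
The state is a dict: "time_s": time; "joints": joint angles; "joint_velocities": joint speeds; "tau": joint torques, N m; "tcp_pos": TCP position; "tcp_rot": TCP orientation; "ft_force": force on the tool from outside, world axes, zero at the start; "torque": the same for the moment, N m; "opening": finger opening in m; "grasp_force": force on a finger pad.
Only numpy, scipy, OpenCV 4.12 (cv2) and the standard library are available. Lean on these libraries where they do the work, as an engineer would, in place of code of your own. Each camera call takes 0.05 s, during which the arm holds its last target. There are 200 camera calls.

## Task

Fit the circuit-board carrier to the holder on the repair bench: set its dovetailed foot on the holder's open end, narrow end first, and slide it along the tapered way until it wedges tight, then let go so that it stays there by itself. Push it home firmly but do not ram it or jam it in crooked, and leave the phone, the screwdriver and the bowl alone.

Things in the scene. Friction and masses are not known exactly. Their poses are not given: they have to be found in the camera images.
- way: Holder fixed to the bench: aluminium plate 200 x 96 x 8 mm, origin centre of its underside, +x the sliding direction. x -100 to -5 mm is a bare apron; x -5 to 99 mm has two undercut rails, tops 23 mm above the bench, outer faces at y +-46 mm, closing in by 5.5 mm per 100 mm on each side and leaning inward 15 degrees. The -y one is rigid; the +y one is a steel strip on a stiff spring (200 N/mm).
- apron (a point): Where to set the foot's centre down: middle of the bare apron (holder x = -55 mm) on the plate's top, 8 mm above the bench. Axes as the holder.
- mouth (a point): Middle of the mouth of the way, where the rails begin (holder x = -5 mm), on the plate's top, 8 mm above the bench. Axes as the holder. The gap between the rails is 48 mm wide at the plate here and 41 mm at their tops.
- rail: The rigid undercut rail of the holder, on its -y side, part of the holder. Origin on the plate's top in the middle of the holder (z = 8 mm); axes as the holder. When the foot is wedged it presses on this rail sideways.
- tight (a point): Where the foot's centre ends up on average (holder x = 37 mm, 8 mm above the bench; axes as the holder). The strip's setting varies unseen, so truly 12 to 60 mm: feel for it. Before that the foot slides with 1 to 4 N; then the push along +x rises about 8 N per mm. About 14 N on the foot's back face wedges it to stay; under 9 N it is loose; from 24 N it is rammed.
- carrier: Loose circuit-board carrier, 0.32 to 0.5 kg. Origin: centre of the underside of its steel dovetail foot; z up, +x towards the narrow end, which goes in first. Foot 80 mm long, 14 mm high; underside 48 mm wide at the back, 40 mm at the narrow end; flanks lean inward 15 degrees to match the way. Ahead of the grip post is a tray with a green board: x -4 to 62 mm, 50 mm wide, z 28 to 37 mm.
- grip (a point): Point in the carrier's dark steel grip, 52 mm above the foot's underside, 10 mm below its top; axes as the carrier. From above the grip is a T: a web 28 mm along x, 16 mm thick in y, centred here (carrier x = -26 mm), with a 42 mm wide cross plate ahead (x -12 to -8 mm, from z 22 mm). Pinch the web in y. A loose push must be low, on the foot's back (x = -40 mm), or it tips and binds.
- phone: A black phone lying on the bench, 145 x 70 x 9 mm, origin centre of its underside. Bystander, leave alone.
- driver: A screwdriver lying on the bench, 170 mm long. Bystander, leave alone.
- partsbowl: A white bowl, 90 mm across, 35 mm high, origin centre of its underside. Bystander, leave alone.
There are look-alikes about, which are no part of the job. Several things look just like the carrier: the one meant starts nearest to the robot's base.

How it is judged:
By the outcome, as a careful person would: the job done as asked, in the order asked, and still so for the second after the job is handed in, with the robot touching nothing.
It also fails if it takes over 61 s, if anything falls off the work surface, if the arm or the gripper's body presses on something with over 40 N, if the wrist force passes 120 N, or if a joint passes its speed limit or range.

## Working session

There is one attempt and no reset: what is moved stays moved. The work goes in short steps, Python scripts to look and compute and a tool call to move; the robot and the scene stay as the last step left them, time stands still between calls to the robot, and variables do not carry over. Pictures are saved under pics/ and viewed, at most 10 in all, crops included, and the job is handed in when it is done.

Besides the shell and the picture viewer there is one more tool, called as name(argument=value, ...), one argument or row to a line, values as JSON. jog_arm: Moves the arm, as the interface text tells. Its arguments: {"type":"object","properties":{"commands":{"type":"array","items":{"type":"array","items":{"type":"array","items":{"type":"number"}}}}},"required":["commands"]}

```bash
mkdir -p pics; cat > h.py <<'E'
import numpy as np, cv2
from workcell import bot, grab_frame, regions_of, tip_of
def cam(name):
    s=bot.read_state(); f=grab_frame(name)
    if name=="wrist":
        T=np.eye(4);T[:3,:3]=s["tcp_rot"];T[:3,3]=s["tcp_pos"]
        T=T@np.array(f["mount"]);f["R"]=T[:3,:3];f["t"]=T[:3,3]
    else: f["R"]=np.array(f["rotation"]);f["t"]=np.array(f["xyz"])
    f["K"]=np.array(f["intrinsics"]);return f
def ray(f,px):
    d=f["R"]@np.linalg.inv(f["K"])@np.array([px[0],px[1],1.]);return f["t"],d
def at_z(f,px,z):
    t,d=ray(f,px);return t+d*(z-t[2])/d[2]
def tri(f,p,g,q):
    (a,d),(b,e)=ray(f,p),ray(g,q)
    s=np.linalg.lstsq(np.c_[d,-e],b-a,rcond=None)[0]
    A,B=a+d*s[0],b+e*s[1];return (A+B)/2,np.linalg.norm(A-B)
def cloud(f,mask=None):
    z=f["range_z"];m=(z>0) if mask is None else (mask&(z>0))
    v,u=np.nonzero(m);P=np.c_[u,v,np.ones(len(u))]@np.linalg.inv(f["K"]).T*z[v,u][:,None]
    return P@f["R"].T+f["t"]
E
python3 - <<'E'
from h import *
np.set_printoptions(precision=4,suppress=True)
for c in ["scene","side","wrist"]:
    f=cam(c); cv2.imwrite(f"pics/{c}0.png",f["image"][:,:,::-1]); print(c,f["t"],f["R"][:,2])
    for n in ["carrier","way","phone","driver","partsbowl"]:
        for r in regions_of(c,n):
            P=cloud(f,r["mask"]); print(n,round(r["score"],2),np.round(r["pixel"]),r["mask"].sum(),np.median(P,0) if len(P) else None)
    for n in ["grip","apron","mouth","tight","carrier","way"]:
        for r in tip_of(c,n):
            print(" tip",n,round(r["score"],2),np.round(r["pixel"],1),at_z(f,r["pixel"],{"grip":.052,"carrier":0,"way":0}.get(n,.008)))
print(bot.read_state()["ft_force"])
a=[cv2.imread(f"pics/{c}0.png") for c in ["scene","side"]]
E
```

```text
scene [ 1.5143 -0.169   0.8041] [-0.7598  0.0232 -0.6497]
carrier 0.92 [201. 228.] 838 [ 0.7403 -0.2727  0.0349]
carrier 0.86 [171. 194.] 614 [ 0.6169 -0.3574  0.035 ]
carrier 0.83 [230. 189.] 546 [ 0.5899 -0.2025  0.0358]
carrier 0.78 [122. 190.] 628 [ 0.5701 -0.5221  0.0347]
carrier 0.34 [358. 187.] 1450 [0.5737 0.1967 0.0103]
way 0.67 [361. 187.] 1504 [0.5747 0.1975 0.0103]
phone 0.84 [360. 238.] 1095 [0.7905 0.1477 0.0103]
driver 0.75 [252. 251.] 330 [ 0.8204 -0.1354  0.0231]
partsbowl 0.79 [306. 232.] 735 [0.7645 0.0006 0.0213]
 tip grip 0.73 [231.9 174.9] [ 0.5445 -0.1903  0.052 ]
 tip grip 0.69 [112.5 184.3] [ 0.5731 -0.5391  0.052 ]
 tip grip 0.64 [182.5 192.9] [ 0.6214 -0.3311  0.052 ]
 tip grip 0.59 [192.4 218.1] [ 0.7262 -0.2959  0.052 ]
 tip apron 0.92 [353.5 172.5] [0.4932 0.195  0.008 ]
 tip mouth 0.75 [357.2 181.7] [0.54   0.1957 0.008 ]
 tip tight 0.64 [363.9 192.1] [0.5902 0.2039 0.008 ]
 tip tight 0.62 [228.2 193.8] [ 0.5796 -0.2031  0.008 ]
 tip carrier 0.93 [202.4 234.5] [ 0.7373 -0.2731  0.    ]
 tip carrier 0.76 [174.  199.1] [ 0.5873 -0.3652  0.    ]
 tip carri
[... 1289 characters left out ...]
927 0.2102 0.    ]
 tip way 0.58 [178.  155.3] [0.553  0.1969 0.    ]
wrist [0.6252 0.0748 0.3742] [-0.0004 -0.2942 -0.9557]
carrier 0.81 [345. 354.] 1431 [ 0.7306 -0.238   0.0344]
carrier 0.77 [229. 329.] 4279 [ 0.5852 -0.1934  0.0344]
way 0.72 [157.   9.] 2418 [0.5306 0.1509 0.0081]
phone 0.94 [421.  21.] 7199 [0.7843 0.135  0.0093]
phone 0.36 [227. 330.] 4062 [ 0.5863 -0.1932  0.0345]
driver 0.58 [424. 272.] 1457 [ 0.8202 -0.1307  0.022 ]
partsbowl 0.71 [412. 167.] 5897 [ 0.7891 -0.0076  0.0187]
 tip carrier 0.89 [225.  314.4] [ 0.5828 -0.2023  0.    ]
 tip carrier 0.57 [339.  359.4] [ 0.734  -0.2734  0.    ]
 tip carrier 0.42 [419.6   7.8] [0.7837 0.1501 0.    ]
[-0.7598  0.8524 -0.289 ]
```

View pics/scene0.png

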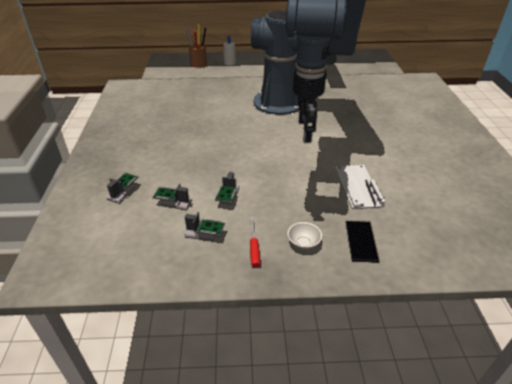

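View pics/side0.png

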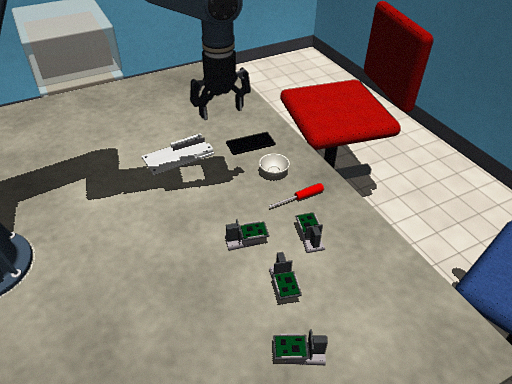

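The scene shows four carrier look-alikes at about (230,189), (171,194), (201,228) and (122,190). The one nearest the base is at (230,189), near world (0.57, -0.20). The holder is at (361,187), the phone at (360,238), the bowl at (306,232) and the driver at (252,251). In the side view the chosen carrier is at (242,235) and the holder at (176,157).

```bash
python3 - <<'E'
from h import *
np.set_printoptions(precision=4,suppress=True)
print(bot.read_state()["tcp_rot"])
f=cam("wrist")
im=f["image"][250:384,130:420,::-1]; cv2.imwrite("pics/w_crop.png",cv2.resize(im,None,fx=2.5,fy=2.5))
P=cloud(f); P=P[(abs(P[:,0]-.57)<.09)&(abs(P[:,1]+.2)<.07)]
for lo,hi in [(.055,.07),(.026,.042),(.011,.02)]:
    Q=P[(P[:,2]>lo)&(P[:,2]<hi)]; r=cv2.minAreaRect((Q[:,:2]*1000).astype(np.float32)); print(lo,len(Q),Q.mean(0),Q.min(0),Q.max(0),r)
E
```

```text
[[ 0.      1.      0.0001]
 [ 1.     -0.      0.    ]
 [ 0.      0.0001 -1.    ]]
0.055 516 [ 0.5576 -0.1942  0.0612] [ 0.5388 -0.2149  0.055 ] [ 0.5758 -0.1796  0.064 ] ((556.107666015625, -193.73037719726562), (36.407371520996094, 31.773601531982422), 75.03133392333984)
0.026 2362 [ 0.6008 -0.2061  0.0345] [ 0.5415 -0.2421  0.026 ] [ 0.6443 -0.1782  0.0418] ((589.3196411132812, -205.9774627685547), (51.85220718383789, 102.03524780273438), 75.48817443847656)
0.011 535 [ 0.5709 -0.1865  0.0144] [ 0.5414 -0.2193  0.011 ] [ 0.6203 -0.1724  0.02  ] ((577.5676879882812, -201.99649047851562), (38.32989501953125, 79.15008544921875), 72.70051574707031)
```

View pics/w_crop.png

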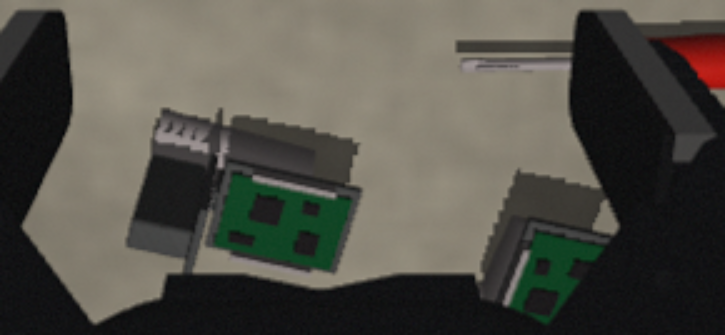

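The crop shows the chosen carrier at about (240,210): dark grip on the left, green tray on the right, heading about -15°, tops at 62 mm and 35 mm as expected. Next I look at the holder.

Units first: shifts go in shares of 80 cm and turns go in shares of pi/2 rad. So 235 mm / 800 = 0.2938, 200 mm / 800 = 0.25.

jog_arm(
  commands=[
    [[85,0.05,-0.0188,0,0],[85,0.1,-0.0375,0,0],[85,0.15,-0.0563,0,0],[85,0.2,-0.075,0,0],[85,0.25,-0.0938,0,0],[85,0.2938,-0.0938,0,0],[85,0.2938,-0.0938,0,0],[85,0.2938,-0.0938,0,0],[85,0.2938,-0.0938,0,0]],
  ],
)

```text
time_s: 2.6
tcp_pos: [0.55, 0.2349, 0.2]
tcp_rot: [[-0.001, 1.0, 0.0], [1.0, 0.001, -0.001], [-0.001, 0.0, -1.0]]
ft_force: [0.5, 0.4, -0.6]
opening: 0.0849
grasp_force: 0.0
```

```bash
python3 - <<'E'
from h import *
np.set_printoptions(precision=4,suppress=True)
s=bot.read_state(); print(s["time_s"],s["tcp_pos"],s["ft_force"])
f=cam("wrist"); cv2.imwrite("pics/w1.png",f["image"][:,:,::-1])
for n in ["apron","mouth","tight","way"]:
    for r in tip_of("wrist",n): print(n,r["score"],r["pixel"],at_z(f,r["pixel"],0 if n=="way" else .008))
P=cloud(f); P=P[(abs(P[:,0]-.55)<.13)&(abs(P[:,1]-.2)<.09)]
for lo,hi in [(.005,.011),(.019,.028)]:
    Q=P[(P[:,2]>lo)&(P[:,2]<hi)]; print(lo,len(Q),Q.mean(0),np.median(Q[:,2]),cv2.minAreaRect((Q[:,:2]*1000).astype(np.float32)))
    if lo>.015:
        np.save("rails.npy",Q)
for r in regions_of("wrist","way"):
    Q=cloud(f,r["mask"]);Q=Q[(Q[:,2]>.004)&(Q[:,2]<.03)]; print("way mask",r["score"],cv2.minAreaRect((Q[:,:2]*1000).astype(np.float32)))
E
```

```text
2.6 [0.55   0.2349 0.2   ] [ 0.4799  0.3625 -0.5956]
apron 0.58 [210.3, 194.6] [0.497  0.1958 0.008 ]
mouth 0.94 [257.6, 195.3] [0.5499 0.195  0.008 ]
tight 0.7 [289.6, 191.6] [0.5857 0.1994 0.008 ]
way 0.64 [258.6, 195.1] [0.5511 0.1928 0.    ]
0.005 10322 [0.5339 0.1968 0.0083] 0.008295635386438543 ((553.6109619140625, 195.48434448242188), (200.7924041748047, 97.1772689819336), 3.644896984100342)
0.019 4020 [0.6017 0.1971 0.023 ] 0.023187448664571897 ((600.3384399414062, 200.5198516845703), (104.15419006347656, 94.70980834960938), 3.1765804290771484)
```

View pics/w1.png

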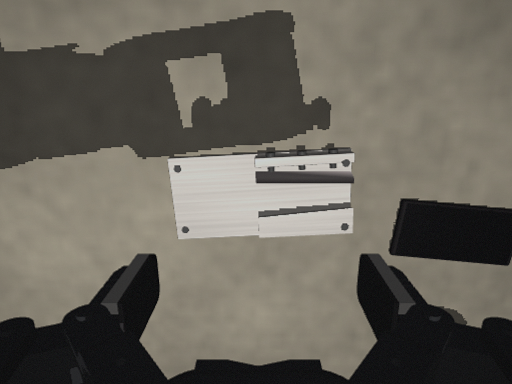

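The picture shows the holder with its bare apron at left (210,195), mouth at (257,195), sprung bolted rail on top (300,160) and rigid rail below (305,220). Now I fit its pose more finely and move over the carrier for a second look.

```bash
python3 - <<'E'
from h import *
np.set_printoptions(precision=2,suppress=True)
f=cam("wrist");P=cloud(f); 
th=np.radians(3.4);c=np.array([.5536,.1955]);R=np.array([[np.cos(th),-np.sin(th)],[np.sin(th),np.cos(th)]])
H=(P[:,:2]-c)@R*1000; z=P[:,2]*1000
m=(z>20.5)&(z<26)&(abs(H[:,1])<52)&(H[:,0]>-12)&(H[:,0]<105)
rows=[]
for x in range(0,96,8):
    q=H[m&(abs(H[:,0]-x)<4)]; a=q[q[:,1]<0][:,1]; b=q[q[:,1]>0][:,1]
    rows.append([x,a.min(),a.max(),b.min(),b.max()])
rows=np.array(rows);print(rows)
for k in range(1,5): print(k,np.polyfit(rows[:,0],rows[:,k],1))
print("rail x",H[m][:,0].min(),H[m][:,0].max())
m=(z>5)&(z<11)&(abs(H[:,1])<56)&(abs(H[:,0])<106)
rows=np.array([[x,*np.percentile(H[m&(abs(H[:,0]-x)<5)][:,1],[0,100])] for x in range(-90,-10,10)]);print(rows)
for k in (1,2): print(np.polyfit(rows[:,0],rows[:,k],1))
rows=np.array([[y,*np.percentile(H[m&(abs(H[:,1]-y)<4)][:,0],[0,100])] for y in range(-40,45,10)]);print(rows)
E
```

```text
[[  0.   -44.67 -19.99  18.79  45.71]
 [  8.   -44.2  -19.74  18.41  49.25]
 [ 16.   -44.41 -18.97  17.95  49.08]
 [ 24.   -45.23 -18.94  17.06  45.66]
 [ 32.   -44.22 -18.66  16.49  45.55]
 [ 40.   -44.82 -18.18  16.34  49.19]
 [ 48.   -43.97 -17.53  16.01  49.27]
 [ 56.   -44.44 -17.33  15.27  45.45]
 [ 64.   -45.07 -17.02  14.76  45.24]
 [ 72.   -44.8  -16.76  14.41  48.23]
 [ 80.   -44.86 -16.24  13.91  49.18]
 [ 88.   -44.71 -15.82  13.49  45.34]]
1 [ -0.   -44.46]
2 [  0.05 -19.99]
3 [-0.06 18.75]
4 [-0.01 47.51]
rail x -5.26223168876049 98.91640353329933
[[-90.   -47.75  47.99]
 [-80.   -47.98  48.04]
 [-70.   -47.35  48.19]
 [-60.   -48.1   47.89]
 [-50.   -47.79  48.12]
 [-40.   -47.99  47.78]
 [-30.   -48.05  47.68]
 [-20.   -47.9   47.77]]
[ -0.   -48.06]
[-0.01 47.65]
[[ -40.    -99.8    -6.41]
 [ -30.   -100.39   -5.73]
 [ -20.   -100.42   98.93]
 [ -10.    -99.71   98.84]
 [   0.   -100.14   99.9 ]
 [  10.    -99.82   99.9 ]
 [  20.    -99.65   99.76]
 [  30.   -100.36   99.45]
 [  40.    -99.96   -5.7 ]]
```

In the tool's units: -420 mm / 800 = -0.525, -400 mm / 800 = -0.5, -1.31 rad / 1.5708 = -0.834.

jog_arm(
  commands=[
    [[85,-0.05,0,0,-0.0637],[85,-0.1,0,0,-0.1401],[85,-0.15,0,0,-0.2165],[85,-0.2,0,0,-0.2928],[85,-0.25,0,0,-0.3692],[85,-0.3,0,0,-0.4456],[85,-0.35,0,0,-0.522],[85,-0.4,0,0,-0.5984],[85,-0.45,0,0,-0.6748],[85,-0.5,-0.0125,0,-0.7512],[85,-0.525,-0.0125,0,-0.8276],[85,-0.525,-0.0125,0,-0.834]],
  ],
)

```text
time_s: 3.95
tcp_pos: [0.54, -0.1928, 0.2003]
tcp_rot: [[-0.966, 0.26, 0.002], [0.26, 0.966, -0.004], [-0.003, -0.004, -1.0]]
ft_force: [0.3, 0.7, 0.5]
opening: 0.085
grasp_force: 0.0
```

```bash
python3 - <<'E'
from h import *
np.set_printoptions(precision=4,suppress=True)
f=cam("wrist"); cv2.imwrite("pics/w2.png",f["image"][:,:,::-1])
for n in ["grip","carrier"]:
    for r in tip_of("wrist",n): print(n,r["score"],r["pixel"],at_z(f,r["pixel"],.052 if n=="grip" else 0))
P=cloud(f); P=P[(abs(P[:,0]-.57)<.1)&(abs(P[:,1]+.2)<.07)]
for lo,hi in [(.058,.066),(.033,.042),(.012,.018),(.012,.07)]:
    Q=P[(P[:,2]>lo)&(P[:,2]<hi)]; print(lo,len(Q),np.median(Q[:,2]),cv2.minAreaRect((Q[:,:2]*1000).astype(np.float32)))
th=np.radians(-15);R=np.array([[np.cos(th),-np.sin(th)],[np.sin(th),np.cos(th)]])
Q=P[(P[:,2]>.058)&(P[:,2]<.066)]; H=(Q[:,:2]-[.547,-.192])@R*1000
for x in range(-20,24,3):
    q=H[abs(H[:,0]-x)<1.5]
    if len(q): print(x,len(q),q[:,1].min(),q[:,1].max())
print(H[:,0].min(),H[:,0].max())
E
```

```text
grip 0.89 [255.5, 182.7] [ 0.5523 -0.1994  0.052 ]
grip 0.69 [210.4, 349.9] [ 0.7311 -0.3017  0.052 ]
carrier 0.72 [260.5, 190.1] [ 0.5759 -0.2005  0.    ]
carrier 0.63 [231.6, 318.9] [ 0.734  -0.2813  0.    ]
carrier 0.61 [140.1, 245.5] [ 0.6056 -0.3583  0.    ]
0.058 680 0.062080073320077395 ((554.937255859375, -197.68174743652344), (40.76310729980469, 31.54111099243164), 75.48502349853516)
0.033 2206 0.03489828734314793 ((588.0556640625, -206.92849731445312), (49.39149475097656, 100.4886703491211), 75.82061767578125)
0.012 604 0.01422675944920615 ((554.46630859375, -197.5681915283203), (41.12965774536133, 30.659374237060547), 75.37579345703125)
0.012 4046 0.034828103881801326 ((588.83984375, -206.8378143310547), (49.79509353637695, 102.07877349853516), 75.6402816772461)
-8 2 -2.311375532083803 -0.4293158627541754
-5 62 -10.76691463086144 4.281875303037241
-2 51 -10.805920852209857 4.293565034449544
1 55 -10.821132252458776 4.318261646807424
4 55 -10.834142400473354 4.328025707378252
7 49 -10.862021140798529 4.361821775387202
10 54 -10.898428492062198 4.35358064104266
13 52 -10.961874974247685 4.376968193650556
16 50 -10.981472440621397 4.412222573668988
19 44 -10.994205939171714 4.439169739507415
22 142 -23.708991757162313 17.053286696809437
-6.6433312305446695 24.98904418384947
```

View pics/w2.png

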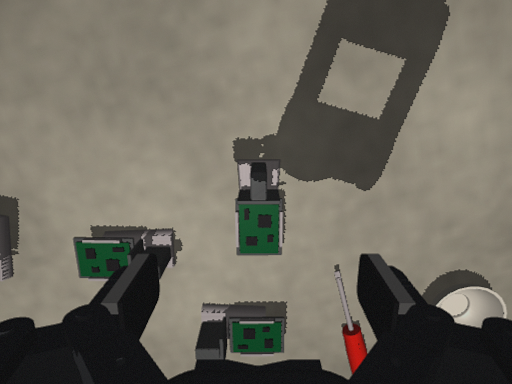

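The picture shows the chosen carrier at (257,205), aligned with the tool, with its grip web at (258,180). The neighbours at (105,250) and (245,335) are clear of the fingers. I descend open over the web.

In the tool's units: 177 mm / 800 = 0.2213, 165 mm / 800 = 0.2063.

jog_arm(
  commands=[
    [[60,-0.0063,0,0.0375,0],[60,-0.0125,-0.0006,0.075,0],[50,-0.017,-0.0009,0.1125,0],[50,-0.017,-0.0009,0.15,0],[50,-0.017,-0.0009,0.1813,0],[50,-0.017,-0.0009,0.2063,0],[50,-0.017,-0.0009,0.2213,0],[50,-0.017,-0.0009,0.2213,0],[50,-0.017,-0.0009,0.2213,0]],
  ],
)

```text
time_s: 4.85
tcp_pos: [0.5531, -0.1883, 0.023]
tcp_rot: [[-0.966, 0.257, -0.001], [0.257, 0.966, 0.0], [0.001, 0.0, -1.0]]
ft_force: [-0.9, -0.2, 1.2]
opening: 0.0498
grasp_force: 0.0
```

In the tool's units: -8.4 mm / 800 = -0.0105, -2.2 mm / 800 = -0.0028.

jog_arm(
  commands=[
    [[50,-0.0014,-0.0053,0,0],[50,-0.0028,-0.0105,0,0],[50,-0.0028,-0.0105,0,0],[50,-0.0028,-0.0105,0,0]],
  ],
)

```text
time_s: 5.18
tcp_pos: [0.5537, -0.1988, 0.0242]
tcp_rot: [[-0.966, 0.259, 0.002], [0.259, 0.966, -0.001], [-0.002, -0.001, -1.0]]
ft_force: [-0.9, -0.6, 0.3]
opening: 0.0497
grasp_force: 0.0
```

jog_arm(
  commands=[
    [[10,0,0,0,0],[10,0,0,0,0],[10,0,0,0,0],[10,0,0,0,0],[10,0,0,0,0],[10,0,0,0,0]],
  ],
)

```text
time_s: 5.68
tcp_pos: [0.553, -0.1976, 0.0234]
tcp_rot: [[-0.966, 0.258, 0.0], [0.258, 0.966, 0.0], [-0.0, 0.0, -1.0]]
ft_force: [-0.6, 2.0, 5.9]
opening: 0.0141
grasp_force: 59.8
```

In the tool's units: -87 mm / 800 = -0.1088, -65 mm / 800 = -0.0813.

jog_arm(
  commands=[
    [[10,0,0,-0.01,0],[10,0,0,-0.025,0],[10,0,0,-0.05,0],[10,0,0,-0.0813,0],[10,0,0,-0.1088,0],[10,0,0,-0.1088,0],[10,0,0,-0.1088,0],[10,0,0,-0.1088,0]],
  ],
)

```text
time_s: 6.35
tcp_pos: [0.5517, -0.1973, 0.109]
tcp_rot: [[-0.966, 0.258, -0.002], [0.258, 0.966, 0.001], [0.002, 0.001, -1.0]]
ft_force: [0.1, 0.8, -3.7]
opening: 0.0137
grasp_force: 58.8
```

```bash
python3 - <<'E'
from h import *
np.set_printoptions(precision=4,suppress=True)
for _ in range(3):
    f=cam("wrist"); s=bot.read_state(); print(s["tcp_pos"],s["ft_force"],s["torque"],s["opening"])
P=cloud(f); P=(P-s["tcp_pos"])@np.array(s["tcp_rot"])*1000
m=(abs(P[:,1])<40)&(P[:,0]>-110)&(P[:,0]<40)&(P[:,2]>-60)&(P[:,2]<40)
P=P[m]
for lo,hi in [(-45,-33),(-16,-8),(6,14)]:
    Q=P[(P[:,2]>lo)&(P[:,2]<hi)]; print(lo,len(Q),np.median(Q[:,2]),cv2.minAreaRect(Q[:,:2].astype(np.float32)))
Q=P[(P[:,2]>-16)&(P[:,2]<-8)&(P[:,0]<-25)]
if len(Q): print("tray plane slope",np.linalg.lstsq(np.c_[Q[:,:2],np.ones(len(Q))],Q[:,2],rcond=None)[0],Q.min(0),Q.max(0))
cv2.imwrite("pics/w3.png",f["image"][:,:,::-1])
E
```

```text
[ 0.5514 -0.1971  0.1085] [-0.2182  0.4164 -4.7998] [ 0.0026  0.0721 -0.0197] 0.013908160233049251
[ 0.5514 -0.197   0.1082] [-0.1726  0.1514 -4.3445] [0.0014 0.1037 0.0053] 0.013543659469787745
[ 0.5516 -0.1971  0.1082] [ 0.0568 -0.2277 -3.6238] [0.0304 0.101  0.028 ] 0.013965404062071871
-45 2730 -38.88210037049393 ((0.5537991523742676, 3.2219104766845703), (36.03756332397461, 34.96760177612305), 61.540000915527344)
-16 2821 -11.091476468505498 ((-33.54780960083008, -1.095067024230957), (29.906232833862305, 96.08297729492188), 89.04515838623047)
6 1825 9.133223400747125 ((-0.28652477264404297, 0.12316703796386719), (31.693233489990234, 43.208045959472656), 3.0159716606140137)
tray plane slope [ -0.0169  -0.0281 -12.2289] [-81.609  -15.3551 -14.5908] [-36.5581  14.5832  -8.9919]
```

View pics/w3.png

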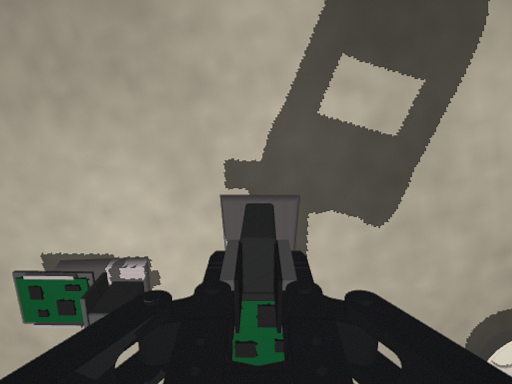

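The picture shows the carrier held square in the fingers, with the foot's back edge at about (258,198) and the bench clear below it. I carry it to the apron.

In the tool's units: 354.2 mm / 800 = 0.4428, 178.7 mm / 800 = 0.2234, -0.32 rad / 1.5708 = -0.2037.

jog_arm(
  commands=[
    [[10,0.01,0.02,0,-0.0127],[10,0.03,0.0588,0,-0.0382],[10,0.0513,0.1025,0,-0.0637],[10,0.0738,0.1463,0,-0.0891],[10,0.0963,0.19,0,-0.1146],[10,0.1175,0.2338,0,-0.1401],[10,0.14,0.2775,0,-0.1655],[10,0.1625,0.3213,0,-0.191],[10,0.1838,0.365,0,-0.2037],[10,0.205,0.4063,0,-0.2037],[10,0.2188,0.4325,0,-0.2037],[10,0.2234,0.4428,0,-0.2037]],
  ],
)

```text
time_s: 7.5
tcp_pos: [0.4686, 0.1941, 0.1093]
tcp_rot: [[-0.998, -0.064, -0.003], [-0.064, 0.998, 0.001], [0.003, 0.001, -1.0]]
ft_force: [-0.2, -1.3, -4.2]
opening: 0.0137
grasp_force: 59.1
```

In the tool's units: 60 mm / 800 = 0.075, 55 mm / 800 = 0.0688.

jog_arm(
  commands=[
    [[10,0,0,0,0],[10,0,0,0.025,0],[10,0,0,0.0563,0],[10,0,0,0.0688,0],[10,0,0,0.075,0],[10,0,0,0.075,0],[10,0,0,0.075,0],[10,0,0,0.075,0]],
  ],
)

```text
time_s: 8.17
tcp_pos: [0.4726, 0.1902, 0.0508]
tcp_rot: [[-0.998, -0.059, 0.002], [-0.059, 0.998, 0.0], [-0.002, 0.0, -1.0]]
ft_force: [0.3, -0.5, -3.7]
opening: 0.0141
grasp_force: 59.0
```

```bash
cat > look.py <<'E'
from h import *
import sys
np.set_printoptions(precision=4,suppress=True)
s=bot.read_state(); f=cam("wrist"); print(s["time_s"],s["tcp_pos"],s["ft_force"],s["torque"],"yaw",np.degrees(np.arctan2(-s["tcp_rot"][1][0],-s["tcp_rot"][0][0])))
th=np.radians(3.3);c=np.array([.5536,.1955]);R=np.array([[np.cos(th),-np.sin(th)],[np.sin(th),np.cos(th)]])
def toH(P): return np.c_[(P[:,:2]-c)@R,P[:,2]]*1000
print("tcp H",toH(np.array([s["tcp_pos"]])))
if len(sys.argv)>1: cv2.imwrite(sys.argv[1],f["image"][:,:,::-1])
H=toH(cloud(f)); H0=toH(np.array([s["tcp_pos"]]))[0]
g=f["image"].astype(int); m=(f["range_z"]>0); v,u=np.nonzero(m); g=g[v,u]
green=(g[:,1]>g[:,0]+25)&(g[:,1]>g[:,2]+15)
Q=H[green&(abs(H[:,1])<45)&(H[:,0]>H0[0]-10)&(H[:,0]<H0[0]+110)]
if len(Q): print("board",len(Q),np.median(Q[:,2]),Q.min(0),Q.max(0),cv2.minAreaRect(Q[:,:2].astype(np.float32)), "plane",np.linalg.lstsq(np.c_[Q[:,:2],np.ones(len(Q))],Q[:,2],rcond=None)[0])
# foot back: points between 12 and 28 mm behind
Q=H[(abs(H[:,1])<30)&(H[:,0]<H0[0]-9)&(H[:,0]>H0[0]-45)&(H[:,2]>(H0[2]-14))&(H[:,2]<H0[2]-4)]
if len(Q): 
    b=[Q[abs(Q[:,1]-y)<3][:,0].min() for y in (-18,-12,12,18) if (abs(Q[:,1]-y)<3).any()]
    print("foot back",len(Q),np.median(Q[:,2]),b,Q[:,1].min(),Q[:,1].max())
E
python3 look.py pics/w4.png
```

```text
8.1667 [0.4726 0.1902 0.0508] [ 0.3489 -0.4601 -3.7204] [-0.0311  0.0694  0.0194] yaw 3.3571780013616754
tcp H [[-81.1921  -0.6072  50.7976]]
board 1663 61.616238819711704 [-91.1712 -16.0048  59.8619] [  0.3165  13.9179 156.881 ] ((-45.43232727050781, -1.4264459609985352), (91.47242736816406, 29.907907485961914), 0.5516411662101746) plane [-0.4263  0.2247 54.4911]
foot back 678 41.53346457209294 [np.float64(-95.43692887853804), np.float64(-95.51112454968653), np.float64(-95.58547288949116), np.float64(-95.56929863227232)] -21.619229227657915 21.646645606720874
```

View pics/w4.png

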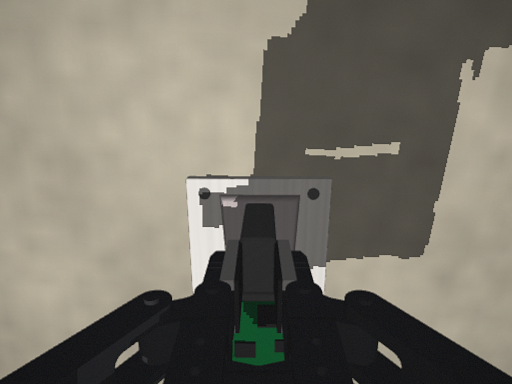

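The picture shows the foot over the apron, its back edge at (260,195) parallel to the plate edge at (258,178). Measured yaw error is about 0.1° and it is centred. Next I lower it gently.

In the tool's units: 19 mm / 800 = 0.0238, 18.5 mm / 800 = 0.0231.

jog_arm(
  commands=[
    [[10,0,0,0.01,0],[10,0,0,0.0175,0],[10,0,0,0.0213,0],[10,0,0,0.0225,0],[10,0,0,0.0231,0],[10,0,0,0.0238,0],[10,0,0,0.0238,0],[10,0,0,0.0238,0]],
  ],
)

```text
time_s: 8.88
tcp_pos: [0.4716, 0.1906, 0.0314]
tcp_rot: [[-0.998, -0.059, 0.0], [-0.059, 0.998, 0.0], [-0.0, 0.0, -1.0]]
ft_force: [-1.6, 0.3, 2.5]
opening: 0.014
grasp_force: 59.8
```

jog_arm(
  commands=[
    [[35,0,0,0,0],[35,0,0,0,0],[35,0,0,0,0],[35,0,0,0,0],[10,0,0,0,0],[10,0,0,0,0],[10,0,0,0,0],[10,0,0,0,0],[10,0,0,0,0],[10,0,0,0,0]],
  ],
)

```text
time_s: 9.72
tcp_pos: [0.4719, 0.1906, 0.0312]
tcp_rot: [[-0.998, -0.059, 0.001], [-0.059, 0.998, 0.0], [-0.001, 0.0, -1.0]]
ft_force: [-0.4, 1.3, 2.9]
opening: 0.0135
grasp_force: 59.6
```

```bash
python3 look.py
```

```text
9.7167 [0.4719 0.1906 0.0312] [-0.3884  1.3057  2.8926] [0.1397 0.0058 0.0477] yaw 3.3916894213988384
tcp H [[-81.8708  -0.1945  31.1937]]
board 1690 42.652834200436835 [-91.8454 -15.4882  40.8845] [ -1.4449  14.2807 137.4782] ((-46.65392303466797, -0.8924322128295898), (90.37271881103516, 29.764827728271484), 0.4210369288921356) plane [-0.4681  0.2644 34.0516]
foot back 667 21.974512104864647 [np.float64(-95.9400859236162), np.float64(-96.22468482021834), np.float64(-96.01478775640693), np.float64(-96.20995495935314)] -21.85669766730285 21.588516394739607
```

In the tool's units: -30 mm / 800 = -0.0375, -28 mm / 800 = -0.035.

jog_arm(
  commands=[
    [[10,-0.0025,-0.0005,-0.0004,0],[10,-0.0063,-0.0005,-0.0004,0],[10,-0.01,-0.0005,-0.0004,0],[10,-0.0138,-0.0005,-0.0004,0],[10,-0.0175,-0.0005,-0.0004,0],[10,-0.0213,-0.0005,-0.0004,0],[10,-0.025,-0.0005,-0.0004,0],[10,-0.0288,-0.0005,-0.0004,0],[10,-0.0325,-0.0005,-0.0004,0],[10,-0.035,-0.0005,-0.0004,0],[10,-0.0375,-0.0005,-0.0004,0],[10,-0.0375,-0.0005,-0.0004,0]],
  ],
)

```text
time_s: 10.77
tcp_pos: [0.5024, 0.1919, 0.0312]
tcp_rot: [[-0.998, -0.059, 0.001], [-0.059, 0.998, 0.0], [-0.001, 0.0, -1.0]]
ft_force: [0.1, -0.2, 0.2]
opening: 0.014
grasp_force: 59.2
```

In the tool's units: -20 mm / 800 = -0.025, -18 mm / 800 = -0.0225.

jog_arm(
  commands=[
    [[10,-0.0025,0,0,0],[10,-0.005,0,0,0],[10,-0.0075,0,0,0],[10,-0.01,0,0,0],[10,-0.0125,0,0,0],[10,-0.015,0,0,0],[10,-0.0175,0,0,0],[10,-0.02,0,0,0],[10,-0.0225,0,0,0],[10,-0.025,0,0,0],[10,-0.025,0,0,0]],
  ],
)

```text
time_s: 11.68
tcp_pos: [0.5224, 0.1931, 0.0313]
tcp_rot: [[-0.998, -0.059, 0.001], [-0.059, 0.998, 0.0], [-0.001, 0.0, -1.0]]
ft_force: [1.0, 0.7, -1.0]
opening: 0.0139
grasp_force: 59.0
```

jog_arm(
  commands=[
    [[10,-0.0019,0,0,0],[10,-0.0038,0,0,0],[10,-0.0056,0,0,0],[10,-0.0075,0,0,0],[10,-0.0094,0,0,0],[10,-0.0113,0,0,0],[10,-0.0131,0,0,0],[10,-0.015,0,0,0],[10,-0.0163,0,0,0],[10,-0.0175,0,0,0],[10,-0.0175,0,0,0]],
  ],
)

```text
time_s: 12.6
tcp_pos: [0.5358, 0.1938, 0.0313]
tcp_rot: [[-0.998, -0.059, 0.0], [-0.059, 0.998, -0.0], [-0.0, -0.0, -1.0]]
ft_force: [-0.5, 0.1, -1.5]
opening: 0.0138
grasp_force: 59.1
```

In the tool's units: -2 mm / 800 = -0.0025, -1.5 mm / 800 = -0.0019.

jog_arm(
  commands=[
    [[10,-0.0006,0,0,0],[10,-0.0013,0,0,0],[10,-0.0019,0,0,0],[10,-0.0025,0,0,0],[10,-0.0025,0,0,0]],
  ],
)

```text
time_s: 13.02
tcp_pos: [0.5375, 0.1939, 0.0313]
tcp_rot: [[-0.998, -0.059, -0.0], [-0.059, 0.998, -0.0], [0.0, -0.0, -1.0]]
ft_force: [-0.8, -1.2, -1.2]
opening: 0.0139
grasp_force: 59.1
```

In the tool's units: -2 mm / 800 = -0.0025, -1.5 mm / 800 = -0.0019.

jog_arm(
  commands=[
    [[10,-0.0006,0,0,0],[10,-0.0013,0,0,0],[10,-0.0019,0,0,0],[10,-0.0025,0,0,0],[10,-0.0025,0,0,0]],
  ],
)

```text
time_s: 13.43
tcp_pos: [0.5396, 0.194, 0.0313]
tcp_rot: [[-0.998, -0.059, 0.0], [-0.059, 0.998, -0.0], [-0.0, -0.0, -1.0]]
ft_force: [-1.2, -1.1, -0.7]
opening: 0.0142
grasp_force: 59.1
```

In the tool's units: -2 mm / 800 = -0.0025, -1.5 mm / 800 = -0.0019.

jog_arm(
  commands=[
    [[10,-0.0006,0,0,0],[10,-0.0013,0,0,0],[10,-0.0019,0.0001,0,0],[10,-0.0025,0.0001,0,0],[10,-0.0025,0.0001,0,0]],
  ],
)

```text
time_s: 13.85
tcp_pos: [0.5415, 0.1942, 0.0313]
tcp_rot: [[-0.998, -0.059, -0.0], [-0.059, 0.998, -0.0], [0.0, -0.0, -1.0]]
ft_force: [-1.5, -1.6, -0.9]
opening: 0.0138
grasp_force: 59.1
```

In the tool's units: -2 mm / 800 = -0.0025, -1.5 mm / 800 = -0.0019.

jog_arm(
  commands=[
    [[10,-0.0006,0,0,0],[10,-0.0013,0,0,0],[10,-0.0019,0.0001,0,0],[10,-0.0025,0.0001,0,0],[10,-0.0025,0.0001,0,0]],
  ],
)

```text
time_s: 14.27
tcp_pos: [0.5434, 0.1943, 0.0313]
tcp_rot: [[-0.998, -0.059, -0.0], [-0.059, 0.998, -0.0], [0.0, -0.0, -1.0]]
ft_force: [-2.3, -2.9, -1.3]
opening: 0.0141
grasp_force: 59.1
```

In the tool's units: -1.5 mm / 800 = -0.0019, -1 mm / 800 = -0.0013.

jog_arm(
  commands=[
    [[10,0,-0.0003,0,0],[10,-0.0006,-0.0005,0,0],[10,-0.0013,-0.0005,0,0],[10,-0.0019,-0.0005,0,0],[10,-0.0019,-0.0005,0,0]],
  ],
)

```text
time_s: 14.68
tcp_pos: [0.5452, 0.1942, 0.0313]
tcp_rot: [[-0.998, -0.059, 0.0], [-0.059, 0.998, 0.0], [-0.0, 0.0, -1.0]]
ft_force: [-2.0, -2.1, -1.4]
opening: 0.0137
grasp_force: 59.1
```

In the tool's units: -1.5 mm / 800 = -0.0019, -1 mm / 800 = -0.0013.

jog_arm(
  commands=[
    [[10,-0.0006,-0.0001,0,0],[10,-0.0013,-0.0003,0,0],[10,-0.0019,-0.0003,0,0],[10,-0.0019,-0.0003,0,0],[10,-0.0019,-0.0003,0,0]],
  ],
)

```text
time_s: 15.1
tcp_pos: [0.5468, 0.1942, 0.0313]
tcp_rot: [[-0.998, -0.059, 0.001], [-0.059, 0.998, 0.0], [-0.001, 0.0, -1.0]]
ft_force: [-0.8, -1.6, -1.8]
opening: 0.0138
grasp_force: 59.0
```

In the tool's units: -2 mm / 800 = -0.0025, -1.5 mm / 800 = -0.0019.

jog_arm(
  commands=[
    [[10,-0.0006,0,0,0],[10,-0.0013,-0.0001,0,0],[10,-0.0019,-0.0001,0,0],[10,-0.0025,-0.0001,0,0],[10,-0.0025,-0.0001,0,0]],
  ],
)

```text
time_s: 15.52
tcp_pos: [0.5487, 0.1941, 0.0313]
tcp_rot: [[-0.998, -0.059, 0.0], [-0.059, 0.998, 0.0], [-0.0, 0.0, -1.0]]
ft_force: [-1.5, -1.8, -1.6]
opening: 0.0139
grasp_force: 59.1
```

In the tool's units: -2 mm / 800 = -0.0025, -1.5 mm / 800 = -0.0019.

jog_arm(
  commands=[
    [[10,-0.0006,0,0,0],[10,-0.0013,0,0,0],[10,-0.0019,0,0,0],[10,-0.0025,0,0,0],[10,-0.0025,0,0,0]],
  ],
)

```text
time_s: 15.93
tcp_pos: [0.5506, 0.1942, 0.0313]
tcp_rot: [[-0.998, -0.059, 0.0], [-0.059, 0.998, -0.0], [-0.0, -0.0, -1.0]]
ft_force: [-1.4, -2.9, -1.3]
opening: 0.0138
grasp_force: 59.1
```

In the tool's units: -2 mm / 800 = -0.0025, -1.5 mm / 800 = -0.0019.

jog_arm(
  commands=[
    [[10,-0.0006,-0.0003,0,0],[10,-0.0013,-0.0003,0,0],[10,-0.0019,-0.0003,0,0],[10,-0.0025,-0.0003,0,0],[10,-0.0025,-0.0003,0,0]],
  ],
)

```text
time_s: 16.35
tcp_pos: [0.5512, 0.1942, 0.0312]
tcp_rot: [[-0.998, -0.059, -0.003], [-0.059, 0.998, -0.0], [0.003, 0.0, -1.0]]
ft_force: [-5.2, -1.6, 0.9]
opening: 0.0138
grasp_force: 59.4
```

The push has begun to rise at foot centre x ≈ 23.6 mm. The foot's back is still behind the mouth, so I let go, back out straight, and push low on the foot's back with the fingers straddling the web.

In the tool's units: 40 mm / 800 = 0.05, 34 mm / 800 = 0.0425.

jog_arm(
  commands=[
    [[40,0,0,0,0],[40,0,0,0,0],[40,0,0,0,0],[40,0,0,0,0],[40,0.0063,0,0,0],[40,0.0175,0,0,0],[40,0.03,0,0,0],[40,0.0425,0,0,0],[40,0.05,0,0,0],[24,0.05,0,0,0],[24,0.05,0,0,0],[24,0.05,0,0,0]],
  ],
)

```text
time_s: 17.35
tcp_pos: [0.5133, 0.1919, 0.0315]
tcp_rot: [[-0.998, -0.059, 0.001], [-0.059, 0.998, 0.0], [-0.001, 0.0, -1.0]]
ft_force: [-0.5, -1.3, 0.4]
opening: 0.024
grasp_force: 0.0
```

```bash
cat > look2.py <<'E'
from h import *
import sys
np.set_printoptions(precision=4,suppress=True)
s=bot.read_state(); f=cam("wrist"); print(s["time_s"],s["tcp_pos"],s["ft_force"],s["opening"])
th=np.radians(3.3);c=np.array([.5536,.1955]);R=np.array([[np.cos(th),-np.sin(th)],[np.sin(th),np.cos(th)]])
def toH(P): return np.c_[(P[:,:2]-c)@R,P[:,2]]*1000
print("tcp H",toH(np.array([s["tcp_pos"]])))
if len(sys.argv)>1: cv2.imwrite(sys.argv[1],f["image"][:,:,::-1])
H=toH(cloud(f)); xt=toH(np.array([s["tcp_pos"]]))[0,0]
for nm,lo,hi in [("web top",66,74),("foot top",19.5,25)]:
    Q=H[(H[:,2]>lo)&(H[:,2]<hi)&(abs(H[:,1])<30)&(H[:,0]>xt+3)&(H[:,0]<12)]
    if len(Q):
        print(nm,len(Q),np.median(Q[:,2]),Q.min(0),Q.max(0))
        rows=[]
        for x in np.arange(Q[:,0].min()+2,Q[:,0].max(),4):
            q=Q[abs(Q[:,0]-x)<2]
            if len(q)>5: rows.append([x,q[:,1].min(),q[:,1].max()]); 
        print(np.round(rows,1))
E
python3 look2.py pics/w5.png
```

```text
17.35 [0.5133 0.1919 0.0315] [-0.4848 -1.344   0.3888] 0.023974341211936406
tcp H [[-40.4869  -1.2873  31.53  ]]
web top 2005 69.97242678577767 [-37.4842 -21.3446  66.011 ] [11.9977 17.4551 73.9953]
[[-35.5 -13.8  10.4]
 [-31.5 -13.8  10.4]
 [-15.5  -9.    6.6]
 [-11.5  -9.    6.7]
 [ -7.5  -9.    6.2]
 [ -3.5  -9.1   6.3]
 [  0.5  -9.2   6.3]
 [  4.5  -9.2   6.4]
 [  8.5  -9.3   6.5]]
foot top 1165 22.189516324155083 [-17.231  -19.4111  19.5142] [11.9785 15.9852 24.9256]
[[-15.2 -17.1  13.6]
 [-11.2 -17.1  13.7]
 [ -7.2 -17.2  13.8]
 [ -3.2 -17.3  13.8]
 [  0.8 -18.   14.5]
 [  4.8 -18.6  15.2]
 [  8.8 -18.8  15.4]]
```

View pics/w5.png

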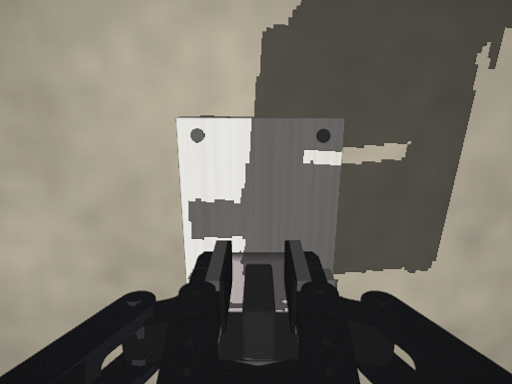

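The picture shows the carrier sitting flat in the way, the grip web at (258,290) centred between the fingers, now behind the foot. Next I lower and close up to the foot's back.

In the tool's units: 19 mm / 800 = 0.0238, 17 mm / 800 = 0.0213.

jog_arm(
  commands=[
    [[24,0,0,0.0075,0],[24,0,0,0.015,0],[24,0,0,0.0213,0],[24,0,0,0.0238,0],[24,0,0,0.0238,0],[24,-0.0038,0,0.0238,0],[24,-0.0075,0,0.0238,0],[24,-0.01,0,0.0238,0],[24,-0.01,0,0.0238,0]],
  ],
)

```text
time_s: 18.15
tcp_pos: [0.5218, 0.1924, 0.0126]
tcp_rot: [[-0.998, -0.059, 0.002], [-0.059, 0.998, 0.0], [-0.002, 0.0, -1.0]]
ft_force: [0.0, -0.4, 0.2]
opening: 0.0238
grasp_force: 0.0
```

In the tool's units: -2.5 mm / 800 = -0.0031, -2 mm / 800 = -0.0025.

jog_arm(
  commands=[
    [[24,-0.0006,0,0,0],[24,-0.0013,0,0,0],[24,-0.0019,0,0,0],[24,-0.0025,0,0,0],[24,-0.0031,0,0,0],[24,-0.0031,0,0,0]],
  ],
)

```text
time_s: 18.65
tcp_pos: [0.5232, 0.1924, 0.0123]
tcp_rot: [[-0.998, -0.059, 0.0], [-0.059, 0.998, 0.0], [-0.0, 0.0, -1.0]]
ft_force: [0.7, -0.4, -1.5]
opening: 0.0241
grasp_force: 0.0
```

In the tool's units: -1.2 mm / 800 = -0.0015, -0.8 mm / 800 = -0.001.

jog_arm(
  commands=[
    [[24,-0.0005,0,0,0],[24,-0.001,0,0,0],[24,-0.0015,0,0,0],[24,-0.0015,0,0,0]],
  ],
)

```text
time_s: 18.98
tcp_pos: [0.5244, 0.1925, 0.0123]
tcp_rot: [[-0.998, -0.059, 0.0], [-0.059, 0.998, 0.0], [-0.0, 0.0, -1.0]]
ft_force: [0.1, 0.8, 0.4]
opening: 0.024
grasp_force: 0.0
```

In the tool's units: -1.2 mm / 800 = -0.0015, -0.8 mm / 800 = -0.001.

jog_arm(
  commands=[
    [[24,-0.0005,0,0,0],[24,-0.001,0,0,0],[24,-0.0015,0,0,0],[24,-0.0015,0,0,0],[24,-0.0015,0,0,0]],
  ],
)

```text
time_s: 19.4
tcp_pos: [0.5255, 0.1926, 0.0123]
tcp_rot: [[-0.998, -0.059, 0.0], [-0.059, 0.998, -0.0], [-0.0, -0.0, -1.0]]
ft_force: [0.6, -0.7, 0.2]
opening: 0.0241
grasp_force: 0.0
```

In the tool's units: -1.2 mm / 800 = -0.0015, -0.8 mm / 800 = -0.001.

jog_arm(
  commands=[
    [[24,-0.0005,0,0,0],[24,-0.001,0,0,0],[24,-0.0015,0,0,0],[24,-0.0015,0,0,0],[24,-0.0015,0,0,0]],
  ],
)

```text
time_s: 19.82
tcp_pos: [0.5267, 0.1926, 0.0123]
tcp_rot: [[-0.998, -0.059, 0.0], [-0.059, 0.998, -0.0], [-0.0, -0.0, -1.0]]
ft_force: [0.1, -0.7, 1.5]
opening: 0.0242
grasp_force: 0.0
```

In the tool's units: -1.2 mm / 800 = -0.0015, -0.8 mm / 800 = -0.001.

jog_arm(
  commands=[
    [[24,-0.0005,0,0,0],[24,-0.001,0,0,0],[24,-0.0015,0,0,0],[24,-0.0015,0,0,0],[24,-0.0015,0,0,0]],
  ],
)

```text
time_s: 20.23
tcp_pos: [0.5279, 0.1927, 0.0123]
tcp_rot: [[-0.998, -0.059, 0.0], [-0.059, 0.998, -0.0], [-0.0, -0.0, -1.0]]
ft_force: [0.2, 0.2, -1.2]
opening: 0.0237
grasp_force: 0.0
```

In the tool's units: -1.2 mm / 800 = -0.0015, -0.8 mm / 800 = -0.001.

jog_arm(
  commands=[
    [[24,-0.0005,0,0,0],[24,-0.001,0,0,0],[24,-0.0015,0,0,0],[24,-0.0015,0,0,0],[24,-0.0015,0,0,0]],
  ],
)

```text
time_s: 20.65
tcp_pos: [0.5291, 0.1928, 0.0123]
tcp_rot: [[-0.998, -0.059, 0.0], [-0.059, 0.998, -0.0], [-0.0, -0.0, -1.0]]
ft_force: [-1.0, 0.2, -0.2]
opening: 0.0236
grasp_force: 0.0
```

In the tool's units: -1 mm / 800 = -0.0013, -0.8 mm / 800 = -0.001.

jog_arm(
  commands=[
    [[24,-0.0005,0,0,0],[24,-0.001,0,0,0],[24,-0.0013,0,0,0],[24,-0.0013,0,0,0],[24,-0.0013,0,0,0]],
  ],
)

```text
time_s: 21.07
tcp_pos: [0.5301, 0.1928, 0.0123]
tcp_rot: [[-0.998, -0.059, 0.0], [-0.059, 0.998, 0.0], [-0.0, 0.0, -1.0]]
ft_force: [-0.2, -0.3, 0.3]
opening: 0.0242
grasp_force: 0.0
```

```bash
python3 look2.py; python3 - <<'E'
import sys; sys.argv=["x"]
from look2 import *
Q=H[(abs(H[:,1]+1.3)<32)&(H[:,2]>9)&(H[:,2]<45)&(H[:,0]>-45)&(H[:,0]<0)&(abs(H[:,1]+1.3)>9)]
for z in range(10,45,4):
    q=Q[abs(Q[:,2]-z)<2]
    if len(q): print(z,len(q),np.round(np.percentile(q[:,0],[0,5,50,95,100]),1), np.round([q[:,1].min(),q[:,1].max()],1))
im=f["image"][180:384,130:390,::-1]; cv2.imwrite("pics/w6.png",cv2.resize(im,None,fx=3,fy=2.9))
E
```

```text
21.0667 [0.5301 0.1928 0.0123] [-0.2315 -0.294   0.3076] 0.024152355139213648
tcp H [[-23.6617  -1.292   12.3058]]
web top 2566 69.98364685341298 [-20.4917 -18.5727  66.0071] [11.9988 15.2796 73.7983]
[[-18.5 -13.7  10.5]
 [-14.5 -13.8  10.5]
 [-10.5  -9.2  10.5]
 [ -6.5  -9.2   6.3]
 [ -2.5  -9.3   6.4]
 [  1.5  -9.4   6.5]
 [  5.5  -9.4   6.6]
 [  9.5 -16.6  13.6]]
foot top 1064 22.205803668156967 [-17.1058 -16.8837  19.5073] [11.9736 13.5678 24.9388]
[[-15.1 -15.4  11.9]
 [-11.1 -15.4  11.9]
 [ -7.1 -15.5  12.1]
 [ -3.1 -15.6  12.1]
 [  0.9 -15.6  12.2]
 [  4.9 -16.3  12.9]
 [  8.9 -16.9  13.4]]
21.1167 [0.53   0.1928 0.0123] [0.9459 0.2979 0.4698] 0.024037917022160418
tcp H [[-23.7103  -1.3039  12.3062]]
web top 2591 69.99306650782277 [-20.5423 -18.5449  66.0017] [11.989  15.3704 73.9091]
[[-18.5 -13.8  10.4]
 [-14.5 -13.7  10.5]
 [-10.5 -13.7   6.7]
 [ -6.5  -9.2   6.3]
 [ -2.5  -9.3   6.4]
 [  1.5  -9.4   6.5]
 [  5.5  -9.4   6.6]
 [  9.5 -18.5  14. ]]
foot top 1059 22.2036471971615 [-17.1039 -16.9842  19.5139] [11.8983 13.5069 24.9627]
[[-15.1 -15.3  11.9]
 [-11.1 -15.4  11.9]
 [ -7.1 -15.5  12. ]
 [ -3.1 -15.6  12.2]
 [  0.9 -15.7  12.2]
 [  4.9 -16.3  12.8]
 [  8.9 -16.9  13.5]]
10 503 [-45.  -43.2 -30.  -15.9 -10.3] [-33.2  30.7]
14 64 [-16.8 -16.7 -16.3 -16.  -15.7] [-16.   12.4]
18 63 [-17.  -16.7 -16.3 -15.7 -15.4] [-15.6  12.2]
22 520 [-17.1 -16.3  -8.8  -0.9  -0. ] [-15.6  12.2]
42 1 [-31.6 -31.6 -31.6 -31.6 -31.6] [10.4 10.4]
```

View pics/w6.png

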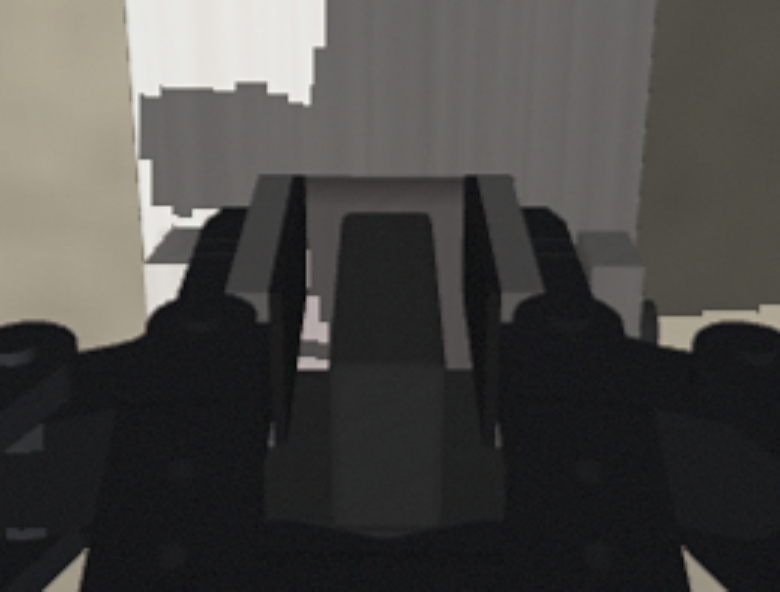

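```bash
python3 - <<'E'
import sys; sys.argv=["x"]
from h import *
np.set_printoptions(precision=1,suppress=True)
f=cam("wrist"); M=np.array(f["mount"]); Mi=np.linalg.inv(M); K=f["K"]
for x in (7,11):
    for z in (-20,-15,-10,-5,0,5):
        p=Mi@np.array([x/1000,.012,z/1000,1]); q=K@p[:3]; a=q[:2]/q[2]
        p=Mi@np.array([x/1000,-.012,z/1000,1]); q=K@p[:3]; print(x,z,a,q[:2]/q[2])
P=f["range_z"]; print(P[245:300:6,222:232:3], P[241:300:6,285:300:4])
E
```

```text
7 -20 [282.9 233.5] [233.8 233.5]
7 -15 [282.2 229.5] [234.4 229.5]
7 -10 [281.6 225.7] [235.1 225.7]
7 -5 [280.9 222.1] [235.7 222.1]
7 0 [280.4 218.7] [236.3 218.7]
7 5 [279.8 215.4] [236.8 215.4]
11 -20 [283.1 225.9] [233.6 225.9]
11 -15 [282.4 222.1] [234.3 222.1]
11 -10 [281.7 218.5] [234.9 218.5]
11 -5 [281.1 215. ] [235.5 215. ]
11 0 [280.5 211.8] [236.1 211.8]
11 5 [279.9 208.7] [236.7 208.7]
[[0.1 0.1 0.1 0.2]
 [0.1 0.1 0.1 0.2]
 [0.1 0.  0.1 0.2]
 [0.1 0.1 0.1 0.2]
 [0.1 0.1 0.1 0.2]
 [0.1 0.1 0.1 0.2]
 [0.1 0.1 0.1 0.2]
 [0.1 0.1 0.1 0.2]
 [0.1 0.1 0.1 0.2]
 [0.1 0.1 0.1 0.2]] [[0.2 0.2 0.2 0.1]
 [0.1 0.1 0.1 0.1]
 [0.1 0.1 0.1 0.1]
 [0.2 0.1 0.1 0.1]
 [0.1 0.1 0.1 0.1]
 [0.1 0.1 0.1 0.1]
 [0.1 0.1 0.1 0.1]
 [0.1 0.1 0.1 0.1]
 [0.1 0.1 0.1 0.1]
 [0.2 0.1 0.1 0.1]]
```

```bash
python3 - <<'E'
from h import *
np.set_printoptions(precision=1,suppress=True)
s=bot.read_state(); f=cam("wrist"); P=(cloud(f)-s["tcp_pos"])@np.array(s["tcp_rot"])*1000
m=(f["range_z"]>0); v,u=np.nonzero(m)
for r in range(236,300,6):
    for c in (224,228):
        k=np.nonzero((v==r)&(u==c))[0]
        if len(k): print(r,c,P[k[0]])
Q=P[(abs(P[:,1])>11)&(abs(P[:,1])<22)&(P[:,0]>-25)&(P[:,0]<25)]
for z in range(-80,16,4):
    q=Q[abs(Q[:,2]-z)<2]
    if len(q): print(z,len(q),q.min(0),q.max(0))
E
```

```text
236 224 [ -5.4 -19.5   4.8]
236 228 [ -5.  -17.1   3.9]
242 224 [ 10.8 -15.  -37.8]
242 228 [ 10.6 -13.3 -37.3]
248 224 [ 10.8 -14.4 -43.7]
248 228 [ 10.8 -12.7 -43.7]
254 224 [ 10.7 -13.9 -49. ]
254 228 [ 10.4 -12.4 -48.2]
260 224 [ 10.7 -13.4 -54. ]
260 228 [  7.8 -12.4 -48.6]
266 224 [ 11.2 -12.9 -59.7]
266 228 [  6.  -12.3 -50.2]
272 224 [ 11.3 -12.4 -64.1]
272 228 [  3.3 -12.4 -50.3]
278 224 [  9.9 -12.3 -65.9]
278 228 [  0.9 -12.4 -50.9]
284 224 [  7.7 -12.3 -66.4]
284 228 [ -0.8 -12.3 -52.7]
290 224 [  5.9 -12.3 -67.3]
290 228 [ -4.1 -12.4 -51.8]
296 224 [  4.3 -12.2 -68.6]
296 228 [ -5.8 -12.3 -53.5]
-80 543 [ -8.3 -22.  -82. ] [ 14.1  22.  -78. ]
-76 535 [ -8.7 -21.9 -78. ] [ 14.1  22.  -74. ]
-72 275 [ -9.8 -21.9 -74. ] [ 13.2  21.7 -70. ]
-68 890 [-12.2 -19.  -70. ] [ 11.7  20.3 -66. ]
-64 335 [-11.6 -21.3 -66. ] [ 11.7  22.  -62. ]
-60 364 [-11.2 -21.9 -62. ] [ 11.7  21.9 -58. ]
-56 322 [-11.5 -21.8 -58. ] [ 11.6  22.  -54. ]
-52 289 [-10.4 -21.8 -54. ] [ 11.7  21.8 -50. ]
-48 296 [-11.2 -22.  -50. ] [ 11.7  21.9 -46. ]
-44 274 [-11.3 -22.  -46. ] [ 11.6  21.9 -42. ]
-40 223 [-10.6 -21.9 -42. ] [ 11.3  22.  -38. ]
-36 146 [-11.  -18.8 -38. ] [ 11.4  20.9 -34. ]
-32 22 [  1.3 -12.5 -33.7] [  8.4  11.7 -31.8]
-12 159 [-25.  -14.3 -11.3] [ -6.8  13.4 -10. ]
-8 194 [-24.9 -14.3 -10. ] [-6.9 13.4 -6.5]
-4 42 [ -8.3 -14.4  -5.9] [-6.8 13.6 -2.2]
0 38 [ -8.  -15.4  -1.8] [ 5.6 19.1  1.9]
4 2196 [ -8.3 -22.    2. ] [25. 22.  6.]
```

```bash
python3 - <<'E'
from h import *
np.set_printoptions(precision=1,suppress=True)
s=bot.read_state()
for c in ("side","scene"):
    f=cam(c); P=(cloud(f)-s["tcp_pos"])@np.array(s["tcp_rot"])*1000
    Q=P[(abs(P[:,1])<26)&(P[:,0]>-60)&(P[:,0]<20)]
    for z in range(-90,10,6):
        q=Q[abs(Q[:,2]-z)<3]
        if len(q): print(c,z,len(q),"x",np.percentile(q[:,0],[0,50,100]),"y",np.percentile(q[:,1],[0,50,100]))
E
```

```text
side -90 3 x [10.7 13.2 14.4] y [-25.4 -15.9  11. ]
side -84 8 x [10.6 12.8 13.8] y [-25.1  -3.7  25.4]
side -78 9 x [11.8 12.6 14.4] y [-25.1 -18.9  20. ]
side -72 6 x [ 7.5 10.6 13. ] y [-23.7  14.3  20.6]
side -66 8 x [-1.8 11.5 12.8] y [-25.2  10.6  19.4]
side -60 25 x [-37.5   6.2  12.6] y [-25.3 -12.8  16.3]
side -54 32 x [-37.7 -21.   12.5] y [-25.6  -8.2  16.5]
side -48 34 x [-37.5 -11.6  12.2] y [-25.3 -10.5  17. ]
side -42 31 x [-36.5 -15.6  12.8] y [-24.5  -8.8  16.3]
side -36 30 x [-59.6 -23.1  12.3] y [-23.8  -9.9  15.1]
side -30 54 x [-59.8 -50.3   5.8] y [-23.5  -7.8  22.7]
side -24 32 x [-59.1 -34.6 -13.2] y [-25.7  -9.1  -1.3]
side -18 17 x [-42.7 -23.   -5.3] y [-18.3  -6.2  -4.4]
side -12 56 x [-58.3 -31.4  -5.2] y [-25.7 -15.2   2.9]
side -6 38 x [-60.  -22.1  -5. ] y [-25.5 -12.3  10.3]
side 0 33 x [-17.   -3.7  19.9] y [-25.7 -10.8  24.6]
side 6 79 x [-13.2   4.8  19.6] y [-25.6  -2.2  25.2]
scene -90 23 x [-13.4  -8.8  14.8] y [-23.9 -11.5  24.7]
scene -84 24 x [-17.6  -6.6  12.2] y [-25.2 -17.7  22.9]
scene -78 26 x [-15.   -8.9  13. ] y [-26.   15.1  23.6]
scene -72 15 x [-14.5  -6.5   9.9] y [-25.6  13.   24.9]
scene -66 22 x [-13.5  -4.6   8.2] y [-25.5  12.3  25.1]
scene -60 64 x [-42.  -21.2   5.9] y [-24.6   0.5  25.3]
scene -54 53 x [-40.4 -16.5  11.2] y [-23.9  -3.1  25.1]
scene -48 44 x [-41.2 -36.3  11.3] y [-25.   -3.9  24.3]
scene -42 33 x [-42.  -36.9   5.2] y [-23.5  -4.7  23.4]
scene -36 32 x [-59.7 -38.3  -4.2] y [-20.1  -3.3  21. ]
scene -30 60 x [-59.3 -47.8 -35.1] y [-23.9   2.   24.5]
scene -24 9 x [-38.3 -35.3 -34.1] y [-11.6   3.8  21.6]
scene -18 2 x [-29.8 -26.8 -23.9] y [-21.4 -20.7 -20.1]
scene -12 32 x [-59.4 -34.5  -8. ] y [-25.9 -20.4 -10.7]
scene -6 5 x [-52.8 -15.2  -6.3] y [-19.6 -19.1 -14.5]
scene 0 13 x [ 3.  11.6 17.2] y [-26.  -15.4   2.5]
scene 6 9 x [ 4.4 13.3 19.8] y [-25.1 -16.4  -4.2]
```

Contact and both cameras show the fingers really end about 33 mm behind the nominal TCP, so they were passing over the foot beside the web. I back off and lower until the tips are really at foot height.

In the tool's units: 24 mm / 800 = 0.03, 22 mm / 800 = 0.0275.

jog_arm(
  commands=[
    [[24,0.005,0,0,0],[24,0.01,0,0,0],[24,0.0113,0,0,0],[24,0.0113,0,0.0075,0],[24,0.0113,0,0.015,0],[24,0.0113,0,0.0225,0],[24,0.0113,0,0.0275,0],[24,0.0113,0,0.03,0],[24,0.0113,0,0.03,0],[24,0.0113,0,0.03,0]],
  ],
)

```text
time_s: 22.2
tcp_pos: [0.521, 0.1923, -0.012]
tcp_rot: [[-0.998, -0.059, -0.0], [-0.059, 0.998, -0.0], [0.0, -0.0, -1.0]]
ft_force: [-0.8, -0.5, 0.5]
opening: 0.0241
grasp_force: 0.0
```

```bash
cat > look3.py <<'E'
from h import *
np.set_printoptions(precision=1,suppress=True)
s=bot.read_state(); f=cam("wrist"); W=cloud(f); P=(W-s["tcp_pos"])@np.array(s["tcp_rot"])*1000
print(s["time_s"],np.round(s["tcp_pos"],4),s["ft_force"],s["opening"])
Q=P[(abs(P[:,1])>11)&(abs(P[:,1])<15)&(P[:,0]>8)&(P[:,0]<14)&(P[:,2]<-20)&(P[:,2]>-60)]
print("tip world z mm",s["tcp_pos"][2]*1000-Q[:,2].max(), "front x",11)
th=np.radians(3.3);c=np.array([.5536,.1955]);R=np.array([[np.cos(th),-np.sin(th)],[np.sin(th),np.cos(th)]])
H=np.c_[(W[:,:2]-c)@R,W[:,2]]*1000; t=(np.array(s["tcp_pos"][:2])-c)@R*1000; print("tcpH",t)
for y in (-12,-9.5,6.5,9.5):
    q=H[(abs(H[:,1]-y)<1)&(H[:,2]>12)&(H[:,2]<24)&(H[:,0]>t[0]+3)&(H[:,0]<10)]
    if len(q): print("foot back",y,q[:,0].min(),np.percentile(q[:,0],10),"top z",np.median(q[q[:,0]>q[:,0].min()+2][:,2]))
q=H[(H[:,2]>66)&(H[:,2]<74)&(abs(H[:,1]+1.3)<9.5)&(H[:,0]>-25)&(H[:,0]<12)]
if len(q): print("web top back",q[:,0].min(),np.median(q[:,2]))
E
python3 look3.py
```

```text
22.2 [ 0.5  0.2 -0. ] [-0.8 -0.5  0.5] 0.024051501963936878
tip world z mm 8.020864713017996 front x 11
tcpH [-32.7  -1.3]
foot back -12 -16.969723223090227 -16.409729078276605 top z 22.179216290383856
foot back -9.5 -17.504028010086955 -16.53745563610433 top z 22.228589324904597
foot back 6.5 -17.22145836107329 -16.610396999226992 top z 22.253335863429452
foot back 9.5 -29.394823735238457 -16.379771937561106 top z 22.035358096763407
web top back -17.434394042326115 66.08766051896464
```

In the tool's units: 8 mm / 800 = 0.01, 6 mm / 800 = 0.0075.

jog_arm(
  commands=[
    [[24,0,0,0.0025,0],[24,0,0,0.005,0],[24,0,0,0.0075,0],[24,0,0,0.01,0],[24,0,0,0.01,0],[24,0,0,0.01,0]],
  ],
)

```text
time_s: 22.75
tcp_pos: [0.5209, 0.1923, -0.0199]
tcp_rot: [[-0.998, -0.059, -0.0], [-0.059, 0.998, -0.0], [0.0, -0.0, -1.0]]
ft_force: [0.7, -0.5, -0.5]
opening: 0.0243
grasp_force: 0.0
```

jog_arm(
  commands=[
    [[24,-0.0006,0,0,0],[24,-0.0013,0,0,0],[24,-0.0019,0,0,0],[24,-0.0025,0,0,0],[24,-0.0031,0,0,0],[24,-0.0038,0,0,0],[24,-0.0038,0,0,0]],
  ],
)

```text
time_s: 23.33
tcp_pos: [0.5243, 0.1925, -0.0197]
tcp_rot: [[-0.998, -0.059, 0.0], [-0.059, 0.998, 0.0], [-0.0, 0.0, -1.0]]
ft_force: [0.7, 0.8, -0.3]
opening: 0.0238
grasp_force: 0.0
```

In the tool's units: -1.2 mm / 800 = -0.0015, -0.8 mm / 800 = -0.001.

jog_arm(
  commands=[
    [[24,-0.0005,0,0,0],[24,-0.001,0,0,0],[24,-0.0015,0,0,0],[24,-0.0015,0,0,0],[24,-0.0015,0,0,0]],
  ],
)

```text
time_s: 23.75
tcp_pos: [0.5253, 0.1925, -0.0197]
tcp_rot: [[-0.998, -0.059, 0.0], [-0.059, 0.998, 0.0], [-0.0, 0.0, -1.0]]
ft_force: [-0.5, -0.5, -0.7]
opening: 0.0238
grasp_force: 0.0
```

In the tool's units: -0.8 mm / 800 = -0.001, -0.6 mm / 800 = -0.0008.

jog_arm(
  commands=[
    [[24,-0.0004,0,0,0],[24,-0.0008,0,0,0],[24,-0.001,0,0,0],[24,-0.001,0,0,0],[24,-0.001,0,0,0]],
  ],
)

```text
time_s: 24.17
tcp_pos: [0.526, 0.1926, -0.0197]
tcp_rot: [[-0.998, -0.059, 0.0], [-0.059, 0.998, -0.0], [-0.0, -0.0, -1.0]]
ft_force: [-0.2, 0.2, 0.5]
opening: 0.024
grasp_force: 0.0
```

In the tool's units: -0.8 mm / 800 = -0.001, -0.6 mm / 800 = -0.0008.

jog_arm(
  commands=[
    [[24,-0.0004,0,0,0],[24,-0.0008,0,0,0],[24,-0.001,0,0,0],[24,-0.001,0,0,0],[24,-0.001,0,0,0]],
  ],
)

```text
time_s: 24.58
tcp_pos: [0.5261, 0.1926, -0.0198]
tcp_rot: [[-0.998, -0.059, -0.001], [-0.059, 0.998, -0.0], [0.001, -0.0, -1.0]]
ft_force: [-0.9, 0.2, 0.3]
opening: 0.0239
grasp_force: 0.9
```

In the tool's units: -0.8 mm / 800 = -0.001, -0.4 mm / 800 = -0.0005.

jog_arm(
  commands=[
    [[24,-0.0005,0,0,0],[24,-0.001,0,0,0],[24,-0.001,0,0,0],[24,-0.001,0,0,0]],
  ],
)

```text
time_s: 24.92
tcp_pos: [0.5264, 0.1926, -0.0198]
tcp_rot: [[-0.998, -0.059, -0.002], [-0.059, 0.998, -0.0], [0.002, -0.0, -1.0]]
ft_force: [-3.3, -0.8, 2.0]
opening: 0.0239
grasp_force: 2.1
```

In the tool's units: -1 mm / 800 = -0.0013, -0.5 mm / 800 = -0.0006.

jog_arm(
  commands=[
    [[24,-0.0006,0,0,0],[24,-0.0013,0,0,0],[24,-0.0013,0,0,0],[24,-0.0013,0,0,0]],
  ],
)

```text
time_s: 25.25
tcp_pos: [0.5265, 0.1926, -0.0199]
tcp_rot: [[-0.998, -0.059, -0.004], [-0.059, 0.998, -0.001], [0.004, -0.0, -1.0]]
ft_force: [-5.8, -0.0, 2.7]
opening: 0.0242
grasp_force: 2.9
```

In the tool's units: -1.5 mm / 800 = -0.0019, -1 mm / 800 = -0.0013.

jog_arm(
  commands=[
    [[24,-0.0006,0,0,0],[24,-0.0013,0,0,0],[24,-0.0019,0,0,0],[24,-0.0019,0,0,0],[24,-0.0019,0,0,0]],
  ],
)

```text
time_s: 25.67
tcp_pos: [0.5265, 0.1925, -0.0201]
tcp_rot: [[-0.998, -0.059, -0.007], [-0.059, 0.998, -0.001], [0.007, -0.0, -1.0]]
ft_force: [-7.4, -0.4, 4.4]
opening: 0.024
grasp_force: 3.8
```

In the tool's units: -1.5 mm / 800 = -0.0019, -1 mm / 800 = -0.0013.

jog_arm(
  commands=[
    [[24,-0.0006,0,0,0],[24,-0.0013,0,0,0],[24,-0.0019,0,0,0],[24,-0.0019,0,0,0],[24,-0.0019,0,0,0]],
  ],
)

```text
time_s: 26.08
tcp_pos: [0.5266, 0.1925, -0.0202]
tcp_rot: [[-0.998, -0.059, -0.01], [-0.059, 0.998, -0.001], [0.01, -0.001, -1.0]]
ft_force: [-8.5, -0.5, 5.7]
opening: 0.0239
grasp_force: 4.6
```

jog_arm(
  commands=[
    [[24,-0.0006,0,0,0],[24,-0.0013,0,-0.0003,0],[24,-0.0019,0,-0.0004,0],[24,-0.0025,0,-0.0005,0],[24,-0.0025,0,-0.0005,0]],
  ],
)

```text
time_s: 26.5
tcp_pos: [0.5267, 0.1925, -0.0202]
tcp_rot: [[-0.998, -0.059, -0.014], [-0.059, 0.998, -0.002], [0.014, -0.001, -1.0]]
ft_force: [-10.9, -0.1, 4.6]
opening: 0.024
grasp_force: 5.6
```

In the tool's units: -2 mm / 800 = -0.0025, -1.5 mm / 800 = -0.0019.

jog_arm(
  commands=[
    [[24,-0.0006,0,0,0],[24,-0.0013,0,-0.0003,0],[24,-0.0019,0,-0.0004,0],[24,-0.0025,0,-0.0005,0],[24,-0.0025,0,-0.0005,0]],
  ],
)

```text
time_s: 26.92
tcp_pos: [0.5267, 0.1925, -0.0202]
tcp_rot: [[-0.998, -0.059, -0.018], [-0.059, 0.998, -0.002], [0.018, -0.001, -1.0]]
ft_force: [-14.4, -0.2, 5.2]
opening: 0.0237
grasp_force: 6.7
```

In the tool's units: -1.5 mm / 800 = -0.0019, -1 mm / 800 = -0.0013.

jog_arm(
  commands=[
    [[24,-0.0006,0,0,0],[24,-0.0013,0,-0.0003,0],[24,-0.0019,0,-0.0004,0],[24,-0.0019,0,-0.0004,0],[24,-0.0019,0,-0.0004,0]],
  ],
)

```text
time_s: 27.33
tcp_pos: [0.5267, 0.1925, -0.0201]
tcp_rot: [[-0.998, -0.059, -0.02], [-0.059, 0.998, -0.003], [0.021, -0.001, -1.0]]
ft_force: [-14.7, 0.6, 5.3]
opening: 0.0239
grasp_force: 7.4
```

In the tool's units: -1.5 mm / 800 = -0.0019, -1 mm / 800 = -0.0013.

jog_arm(
  commands=[
    [[24,-0.0006,0,0,0],[24,-0.0013,0,-0.0003,0],[24,-0.0019,0,-0.0004,0],[24,-0.0019,0,-0.0004,0],[24,-0.0019,0,-0.0004,0]],
  ],
)

```text
time_s: 27.75
tcp_pos: [0.5268, 0.1925, -0.0201]
tcp_rot: [[-0.998, -0.059, -0.023], [-0.059, 0.998, -0.003], [0.023, -0.001, -1.0]]
ft_force: [-17.2, 0.6, 5.9]
opening: 0.0237
grasp_force: 8.2
```

About 17 N reached. I back off straight and rise clear.

In the tool's units: -100 mm / 800 = -0.125, -80 mm / 800 = -0.1.

jog_arm(
  commands=[
    [[24,0.0038,0,0,0],[24,0.0075,0,0,0],[24,0.0113,0,0,0],[24,0.0163,0,0,0],[24,0.025,0,0,0],[24,0.0375,0,0,0],[24,0.0525,0,0,0],[24,0.0625,0,-0.025,0],[24,0.0688,0,-0.0625,0],[24,0.0688,0,-0.1,0],[24,0.0688,0,-0.125,0],[24,0.0688,0,-0.125,0]],
  ],
)

```text
time_s: 28.75
tcp_pos: [0.4873, 0.1908, 0.0861]
tcp_rot: [[-0.998, -0.059, 0.011], [-0.059, 0.998, 0.002], [-0.011, 0.001, -1.0]]
ft_force: [-0.1, 0.8, -0.5]
opening: 0.0241
grasp_force: 0.0
```

```bash
python3 look3.py; python3 - <<'E'
import sys; sys.argv=["x","pics/w7.png"]
import look2
E
```

```text
28.75 [0.5 0.2 0.1] [-0.1  0.8 -0.5] 0.02406844328636699
tip world z mm 118.7758512105774 front x 11
tcpH [-66.5  -0.9]
foot back -12 -15.75158513627023 -15.287614211487401 top z 22.193506339819955
foot back -9.5 -15.551431150982253 -15.332582793909648 top z 22.140112413251007
foot back 6.5 -15.70825084954578 -15.379614761841053 top z 22.183052995123603
foot back 9.5 -15.707467370895348 -15.089932357286296 top z 22.084586538070244
web top back -15.79414575214004 70.03059929134248
28.8 [0.4861 0.1905 0.0843] [-0.1654  0.6528 -1.1026] 0.024244017665988517
tcp H [[-67.6841  -1.107   84.2972]]
web top 927 70.00702870595377 [-16.4156 -21.887   66.0276] [11.9976  6.8502 71.7281]
[[-14.4  -9.    6.5]
 [-10.4  -8.9   6.6]
 [ -6.4  -9.    5.9]
 [ -2.4  -9.    6. ]
 [  1.6  -9.    6. ]
 [  5.6  -9.1   6.1]
 [  9.6  -9.1   6.1]]
foot top 1053 22.186656924973263 [-16.0653 -22.5338  19.599 ] [11.9745 19.4177 24.9579]
[[-14.1 -21.3  18.1]
 [-10.1 -21.4  18.2]
 [ -6.1 -21.4  18.3]
 [ -2.1 -21.5  18.3]
 [  1.9 -21.5  18.5]
 [  5.9 -22.4  19.3]
 [  9.9 -22.5  19.4]]
```

View pics/w7.png

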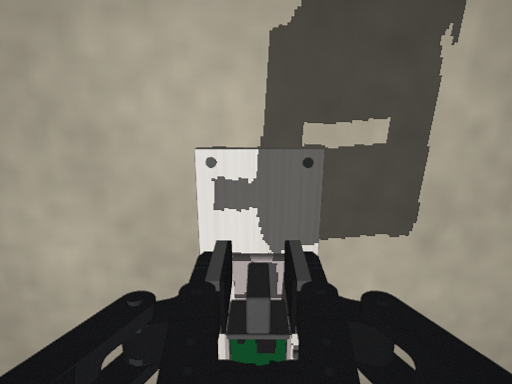

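The picture shows the carrier seated flat and straight in the way (web at (258,290)), with the gripper clear of it. The foot moved about 1.2 mm under the 17 N push, and its top is level at 22.2 mm.

```bash
python3 -c "
from workcell import bot
print(bot.hand_in())"
```

```text
the job is handed in; nothing more can be done
None
```

The carrier nearest the base is in the holder's way, flat and straight, pushed home with about 17 N and released, with the gripper clear; I handed the job in at about 29 s.

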